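Clip the work light onto its ball foot

ROBOT

A 6-joint arm with a two-finger parallel gripper is mounted at the origin on the work surface. World frame = base frame: x ahead of the robot, y to its left, z up, the work surface at z = 0. Lengths are in m, angles in degrees, forces in N, time in s.
With the tool pointing down it reaches from about 0.3 to 0.775 m from the base axis. Payload 14.6 kg.
Tool frame: the origin (TCP) lies on the centre line of the jaws, within the pads' length; the fingertips stand 17 mm ahead of it and the grasp point (between the pads) lies 2 mm behind it; z points along the fingers, y is the line along which they close (so a half turn about z gives the same grasp; the last joint's range is limited). The gripper opens to 94 mm and grips with 3 to 60 N. Pads are 16 mm wide; open, the fingers measure 119 mm over their backs; the gripper's body (75 mm by 177 mm) begins 78 mm behind the grasp point.
Start: joints at [-71.024, 17.183, 87.147, -0, 75.671, -3.816], TCP at [0.213, -0.507, 0.183] pointing down, gripper open.
Joint ranges: [-173.82, 173.82], [-45.26, 126.66], [13.44, 144.39], [-59.66, 239.66], [0, 175.72], [-146.38, 146.38]. Speed limits (degrees/s): [127.2, 127.2, 147.25, 180, 180, 180].

INTERFACE

Orientations are given as a 3x3 rotation matrix whose columns are the frame's x, y, z axes.
In Python, from bench import status, cams, job gives the robot as it stands.
- The arm moves only by the tool jog_arm, never from a script. Its argument "moves" is a list of rows, each a list of 3 entries, a list of its own where there are three numbers: the turn, a rotation vector about the tool's x, y, z normalised to -1 to 1, where 1 is 45 degrees, then the shift along the tool's x, y, z normalised to -1 to 1, where 1 is 0.3 m, then the finger opening in mm, from 0 to 94. A call has exactly 5 rows; each row is the pose to reach, as a shift and turn from the pose commanded when the call began, along the tool's axes at that moment; what a row does not reach only later rows make up. A row lasts 1/8 s, in which the tool goes at most 62.5 mm and 10.7 degrees, less where a joint would pass 70% of its speed; a pose out of reach is approached as far as the arm can. A call with a number of a shift or a turn outside -1 to 1 is refused whole. A call with a gripper value outside its range is refused whole. The fingers move at their own pace and stop on an object; "squeeze" is the grip in N (left out, the last holds). Time passes only in rows, so rows that repeat a pose let the fingers close, or fill a call up. It gives the time, the measured TCP pose, the force, the opening and the grip force at its end, in the units of the state.
- status.observe(): the state, without advancing time (a new reading comes with each control period).
- cams.camera(name): name is "side" or "top"; returns (picture, depth): 480x640x3 uint8, red, green, blue; 480x640 float32, m along the optical axis (not along the pixel's ray), 0 where there is no reading.
- cams.camera_model(name): a dict with "fx", "fy", "cx", "cy" (pixels), "view" (4x4, takes a point from world to camera coordinates). Camera axes: x right, y up, looking along -z (the intrinsics and any distortion apply to the point x, -y, -z); pixel columns grow to the right and rows downward; lengths in m; the calibration is good to about 2 mm. A picture is of the moment at which its call begins. camera_model takes no time and is no camera call.
- job.hand_in(): hands the job in; it is judged then, once.
The state is a dict: "t": time; "joint_pos": joint angles; "qvel": joint speeds; "tau": joint torques, N m; "position": TCP position; "ee_rot": TCP orientation; "ft_force": force on the tool from outside, world axes, zero at the start; "wrist_torque": the same for the moment, N m; "gripper_width": finger opening in m; "grip_force": force on a finger pad.
Only numpy, scipy, OpenCV 4.12 (cv2) and the standard library are available. Lean on these libraries where they do the work, as an engineer would, in place of code of your own. Each camera call takes 0.05 s, during which the arm holds its last target. There are 200 camera calls.

TASK

Mount the small yellow work light on the ball of the black foot: raise its red handle fully, lower the light onto the ball and press it down gently until it snaps fully home on the collar, then fold the handle all the way down to lock it and let go. Never push or drop hard on the light, the foot or the handle (25 N is plenty), keep the light upright, and leave the other things on the panel where they are.

Things in the scene. Friction and masses are not known exactly. Their poses are not given: they have to be found in the camera images.
- light_center (a point): Centre of the yellow coupler body of the work light (0.6 kg in all), 56 mm (x) by 50 (y) by 48 (z) mm, standing upright on the panel. The point is 24 mm above its flat underside; at home it coincides with the ball's centre. Its z is up, +x points to the black LED head, the plain faces at y = +-25 mm are for gripping. The hole for the ball opens downwards.
- light: The whole work light; origin at the centre of the underside, 24 mm below light_center, same axes. The black LED head on the +x face is 46 mm wide, reaches to x = 49 mm and from z = 5 to 39 mm. The coupler's top is at z = 48 mm.
- light_mouth (a point): Mouth of the 31 mm square hole in the underside (at the origin of light). Two spring plungers in it must snap past the 28 mm ball: that takes about 14 N in all, so besides its weight push with some 7 to 12 N. They meet the ball some 14 mm above home and snap about 7 mm above it; then the underside meets the collar and the force rises steeply.
- handle_pivot (a point): Hinge of the red handle, along y, 22 mm to +x of light_center and 30 mm above it (6 mm above the coupler's top), between two 5 mm cheeks (outer faces at y = +-14 mm, 14 mm along x) that rise 8 mm above it.
- handle_grip (a point): Middle of the round crossbar at the red handle's end (along y, 14 mm thick, 26 mm long with domed ends; the bar leading to it is 12 wide, 8 thick), 66 mm from the pivot. Pinched lightly by its ends it turns between the fingers. Handle down: it lies flat over the top, this point 44 mm to -x of light_center and 30 mm above it, 16 mm beyond the body's edge. Its x points to the pivot.
- handle (a joint): Red handle angle, rad: 0 folded down (locked), 2.0 fully up, leaning back over the LED head (crossbar then 49 mm to +x of light_center, 90 mm above it). Stiff (0.05 N m), stays where left. Works two jaws in the hole: clear of the ball above 1.4, closed under it at 0. Closed jaws keep the ball out; if the ball is not home they meet it and the handle stops well short of 0.
- foot: Black round foot, 110 mm across, fixed to the panel; origin under its centre, z up. A 42 mm tower rises to 30 mm; a stem above it carries a steel collar (60 mm across). The stem is screwed out by an unmeasured amount: the collar's top is 40 to 85 mm above this origin. It stands firm; the collar alone springs down, 7 N per mm, 3 mm at most. Home: the light's underside rests on the collar.
- foot_axis (a point): Point on the ball's vertical axis at the top of the foot's tower, 30 mm above the foot's underside. The greased 28 mm steel ball has its centre 24 mm above the collar's top, so its top is 78 to 123 mm above the foot's underside.
- chuck_key: Bystander: steel drill chuck key, 90 mm long, 60 mm cross bar, lying flat (22 mm high); origin under its middle.
- brace: Bystander: chrome corner brace, two 55 mm legs 18 mm wide, one upright; origin at the foot of the upright leg.
- peg_pot: Bystander: wooden pot of shelf pegs, 62 mm across, 83 mm high with the pegs; origin under its centre.
- depth_gauge: Bystander: depth gauge with a turning knob, 100 mm by 100 mm, 48 mm high; origin under its centre.
- screwdriver: Bystander: screwdriver lying along x, about 200 mm long, 30 mm high.
- wrench: Bystander: flat wrench, about 180 mm long, 8 mm high.

How it is judged (in metres and radians):
On the way, in this order (a step that is already met when the one before it is completed fails the run):
1. the handle is raised (over 1.5 rad) (value of joint handle above 1.5 rad), for 0.2 s.
2. the light stands upright over the foot, borne by the ball or collar, with the handle up (value of joint handle above 1.3 rad and horizontal distance between light_center and foot_axis below 0.004 m and angle between light_center's own z axis and vertical below 0.06 rad and contact force between light and foot above 1 N), for 0.2 s.
At the end, for the whole second after the job is handed in: The handle is folded down (under 0.12 rad), the light is upright (within 0.06 rad), within 4 mm of the ball's axis, standing on the foot unaided (over 1 N between them), and at rest; with the handle down it stands there only if the ball is home in the hole (value of joint handle below 0.12 rad and horizontal distance between light_center and foot_axis below 0.004 m and angle between light_center's own z axis and vertical below 0.06 rad and contact force between light and foot above 1 N and linear speed of light below 0.02 m/s); the robot touches nothing.
It fails at once if the light and the foot are pressed together with more than 45 N in all (rammed or dropped) (contact force between light and foot above 45 N).
It fails at once if the light is pressed onto or dropped on the panel with more than 45 N in all (contact force between light and panel above 45 N).
It fails at once if the light is tipped over (angle between light_center's own z axis and vertical above 0.5 rad).
It fails at once if one of the bystanders is pushed more than 30 mm from its place (distance of any of chuck_key, brace, peg_pot, depth_gauge, screwdriver, wrench from where it was at the start of the episode above 0.03 m).
It also fails if it takes over 72 s, if anything falls off the work surface, if the arm or the gripper's body presses on something with over 40 N, if the wrist force passes 120 N, or if a joint passes its speed limit or range.

## Working session

There is one attempt and no reset: what is moved stays moved. The work goes in short steps, Python scripts to look and compute and a tool call to move; the robot and the scene stay as the last step left them, time stands still between calls to the robot, and variables do not carry over. Pictures are saved under pics/ and viewed, at most 13 in all, crops included, and the job is handed in when it is done.

Besides the shell and the picture viewer there is one more tool, called after "Request:" by a JSON object that holds its "fn" and its "kwargs". jog_arm: Moves the arm, as the interface text tells. Scaled input: -1 to 1 covers 0.3 m each way for a shift and 45 degrees each way for a turn. Its arguments: {"type":"object","properties":{"moves":{"type":"array"},"squeeze":{"type":"number"}},"required":["moves"]}

```bash
ls; mkdir -p pics; python3 - <<'E'
from bench import status,cams
import cv2,numpy as np
for n in("side","top"):
    p,d=cams.camera(n); cv2.imwrite(f"pics/{n}0.png",p[:,:,::-1]); np.save(f"pics/{n}0.npy",d)
    print(n,cams.camera_model(n))
print(status.observe())
E
```

```text
pics
side {'fx': 541.5051673799892, 'fy': 541.5051673799892, 'cx': 321.9214846663307, 'cy': 232.83541110057186, 'view': array([[-0.90985818, -0.41485596, -0.00725496,  0.51045571],
       [ 0.29006201, -0.64846946,  0.70381204, -0.1990531 ],
       [-0.29668524,  0.63826475,  0.71034919, -1.13505027],
       [ 0.        ,  0.        ,  0.        ,  1.        ]])}
top {'fx': 460.20331662480504, 'fy': 460.20331662480504, 'cx': 311.6849863310227, 'cy': 240.0366831866696, 'view': array([[ 8.19156266e-03, -9.99965306e-01,  1.51193159e-03,
        -1.40081750e-02],
       [ 9.80413788e-01,  8.32891657e-03,  1.96772542e-01,
        -5.61222935e-01],
       [-1.96778308e-01, -1.29556032e-04,  9.80448000e-01,
        -8.31464176e-01],
       [ 0.00000000e+00,  0.00000000e+00,  0.00000000e+00,
         1.00000000e+00]])}
{'t': 0.1, 'joint_pos': array([-7.10244004e+01,  1.72114160e+01,  8.71756837e+01, -2.14163193e-03,
        7.56702625e+01, -3.81462061e+00]), 'qvel': array([-0.04433151, -0.01038104, -0.08164896,  0.02242271, -0.06009359,
       -0.05552359]), 'tau': array([ 1.82989454e-03, -5.32645261e+01, -3.53281188e+01,  7.10114487e-02,
        2.34947907e-02, -6.10089728e-05]), 'position': array([ 0.21296414, -0.50682402,  0.18266075]), 'ee_rot': array([[ 9.21925698e-01,  3.87366594e-01, -3.59790008e-04],
       [ 3.87366759e-01, -9.21925224e-01,  9.34977549e-04],
       [ 3.04795845e-05, -1.00135052e-03, -9.99999498e-01]]), 'ft_force': array([-0.44255354, -0.07327647,  0.21878655]), 'wrist_torque': array([0.00405709, 0.02684637, 0.00853961]), 'grip_force': 0.0, 'gripper_width': 0.0937941347903346}
```

View pics/side0.png

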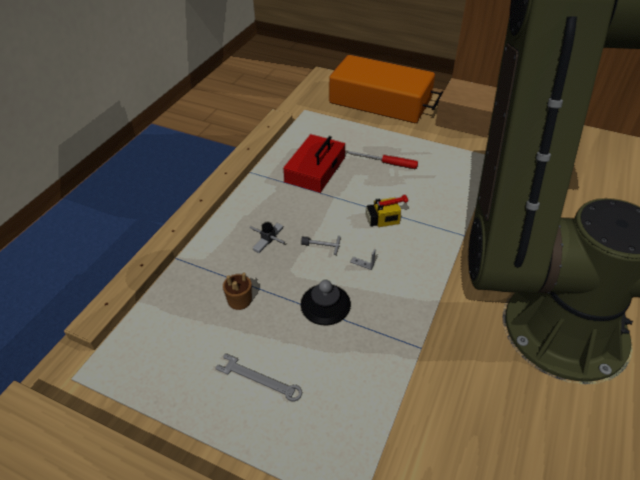

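View pics/top0.png

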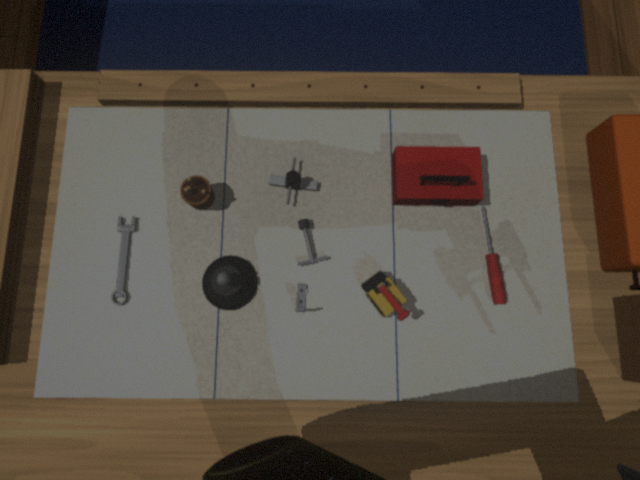

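The side view shows the light at about (384,212) and the foot and ball at (326,295). In the top view they are at (386,295) and (230,283). Next I'll enlarge crops of both.

```bash
cat > h.py <<'E'
import numpy as np,cv2
from bench import status,cams
def ray(n,u,v):
    m=cams.camera_model(n);V=m['view'];R=V[:3,:3];c=-R.T@V[:3,3]
    d=R.T@np.array([(u-m['cx'])/m['fx'],-(v-m['cy'])/m['fy'],-1.]);return c,d
def dep(n,u,v,z):
    c,d=ray(n,u,v);return c+d*z
def atz(n,u,v,h):
    c,d=ray(n,u,v);return c+d*(h-c[2])/d[2]
def tri(a,b):
    c1,d1=ray('side',*a);c2,d2=ray('top',*b)
    s=np.linalg.lstsq(np.c_[d1,-d2],c2-c1,rcond=None)[0]
    p,q=c1+d1*s[0],c2+d2*s[1];return (p+q)/2,np.linalg.norm(p-q)
def cloud(n,d):
    v,u=np.mgrid[:480,:640];c,_=ray(n,0,0);m=cams.camera_model(n);R=m['view'][:3,:3]
    P=np.stack([(u-m['cx'])/m['fx']*d,-(v-m['cy'])/m['fy']*d,-d],-1);return P@R+c
def crop(im,u,v,w,s):
    h=int(w*.75);return cv2.resize(im[v-h//2:v-h//2+h,u-w//2:u-w//2+w],(400,300),interpolation=cv2.INTER_CUBIC)
E
python3 - <<'E'
from h import *
s=cv2.imread('pics/side0.png');t=cv2.imread('pics/top0.png')
a=np.hstack([crop(s,384,212,80,5),crop(s,326,295,80,5)]);b=np.hstack([crop(t,386,295,80,5),crop(t,230,283,80,5)])
cv2.imwrite('pics/c0.png',np.clip(np.vstack([a,b])*1.6,0,255).astype(np.uint8))
for n in('side','top'):
    d=np.load(f'pics/{n}0.npy');P=cloud(n,d);im={'side':s,'top':t}[n]
    hsv=cv2.cvtColor(im,cv2.COLOR_BGR2HSV)
    Y=(abs(hsv[...,0].astype(int)-26)<6)&(hsv[...,1]>150)&(hsv[...,2]>60)
    u0,v0=(384,212) if n=='side' else (386,295)
    W=np.zeros_like(Y);W[v0-35:v0+35,u0-40:u0+40]=1
    Q=P[Y&W&(d>0)];print(n,'yellow',len(Q),Q.mean(0),np.percentile(Q,[2,98],axis=0))
    R=((hsv[...,0]<6)|(hsv[...,0]>174))&(hsv[...,1]>150)&W&(d>0);Q=P[R];print('red',len(Q),Q.mean(0),np.percentile(Q,[2,98],axis=0))
    uu=(326,284) if n=='side' else (230,283)
    u0,v0=uu
    Q=P[v0-35:v0+35,u0-35:u0+35].reshape(-1,3);Q=Q[Q[:,2]>.01];i=Q[:,2].argsort()[-30:];print('ball top',Q[i].mean(0),Q[i[-1]])
    print(np.histogram(Q[:,2],bins=np.arange(.01,.14,.005)))
E
```

```text
side yellow 368 [ 0.44507203 -0.13432786  0.04177068] [[ 0.41963591 -0.16510895  0.009086  ]
 [ 0.4793278  -0.11458988  0.05921467]]
red 120 [ 0.43968456 -0.157048    0.06827797] [[ 0.41216458 -0.17806789  0.05903745]
 [ 0.47030561 -0.13149756  0.0761881 ]]
ball top [0.29420726 0.56949557 0.6335515 ] [0.18542738 0.80714832 0.95008135]
(array([324, 280, 606,  43,   5,   0,  50, 332,  24,   2,   2,  12,  22,
        44,  53,  10,   0,   0,   0,   0,   0,   0,   0,   0,   0]), array([0.01 , 0.015, 0.02 , 0.025, 0.03 , 0.035, 0.04 , 0.045, 0.05 ,
       0.055, 0.06 , 0.065, 0.07 , 0.075, 0.08 , 0.085, 0.09 , 0.095,
       0.1  , 0.105, 0.11 , 0.115, 0.12 , 0.125, 0.13 , 0.135]))
top yellow 86 [ 0.4477984  -0.15202579  0.05430428] [[ 0.42484581 -0.17914326  0.05155056]
 [ 0.47341398 -0.12549946  0.05694547]]
red 218 [ 0.44213414 -0.1615815   0.06819049] [[ 0.415627   -0.18279489  0.06257025]
 [ 0.46927041 -0.13954445  0.07492527]]
ball top [0.39981232 0.01208202 0.81372716] [ 0.38673134 -0.00944103  0.92566183]
(array([286, 704, 633,   4,   0,   1, 124, 447,   3,   0,   0,   6,  31,
        56,  81,   7,   0,   0,   0,   0,   0,   0,   0,   0,   0]), array([0.01 , 0.015, 0.02 , 0.025, 0.03 , 0.035, 0.04 , 0.045, 0.05 ,
       0.055, 0.06 , 0.065, 0.07 , 0.075, 0.08 , 0.085, 0.09 , 0.095,
       0.1  , 0.105, 0.11 , 0.115, 0.12 , 0.125, 0.13 , 0.135]))
```

View pics/c0.png

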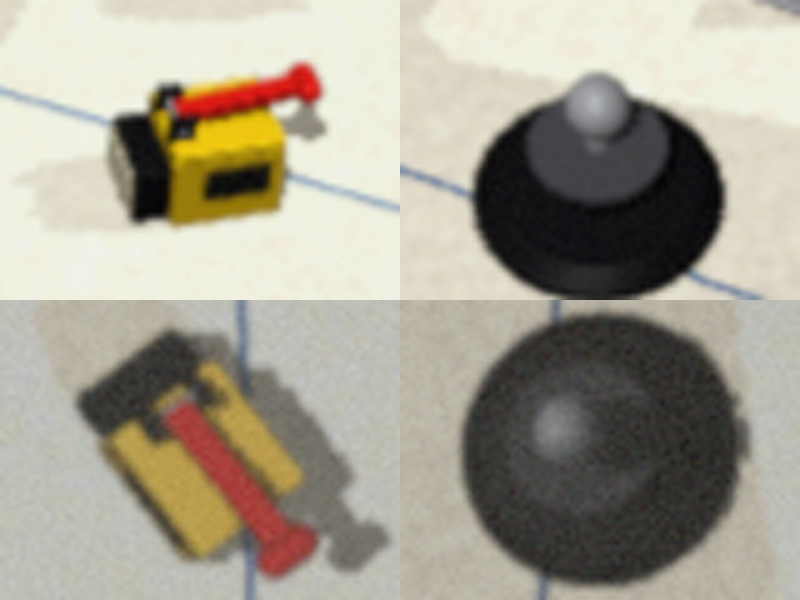

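The crops, in full-image pixels: the ball's centre is at side (325.6,286) and top (221.6,278.6). The crossbar is at side (404.4,198.8) and top (403.4,315). The head points up and to the left in the top view, with the handle folded down towards the lower right.

```bash
python3 - <<'E'
from h import *
from scipy.optimize import least_squares
print('ball tri',tri((325.6,286),(221.6,278.6)));print('bar tri',tri((404.4,198.8),(403.4,315)))
g=tri((404.4,198.8),(403.4,315))[0]
s=cv2.imread('pics/side0.png');t=cv2.imread('pics/top0.png');A=[];T=[]
for n,im in(('side',s),('top',t)):
    d=np.load(f'pics/{n}0.npy');P=cloud(n,d)
    print(n,'panel z',np.median(P[230:330,340:380,2] if n=='top' else P[330:350,360:390,2]))
    u0,v0=(326,286) if n=='side' else (222,279)
    Q=P[v0-9:v0+10,u0-9:u0+10].reshape(-1,3);Q=Q[(Q[:,2]>.068)&(Q[:,2]<.1)]
    r=least_squares(lambda p:np.linalg.norm(Q-p,axis=1)-.014,[*Q.mean(0)[:2],.07],loss='soft_l1',f_scale=.001).x;print('ball fit',len(Q),r)
    u0,v0=(326,295) if n=='side' else (230,283)
    Q=P[v0-30:v0+30,u0-30:u0+30].reshape(-1,3)
    C=Q[(Q[:,2]>.04)&(Q[:,2]<.052)];print('collar',C.mean(0),np.median(C[:,2]),cv2.minEnclosingCircle(C[:,:2].astype(np.float32)))
    hsv=cv2.cvtColor(im,cv2.COLOR_BGR2HSV);u0,v0=(384,212) if n=='side' else (386,295)
    W=np.zeros(d.shape,bool);W[v0-35:v0+35,u0-40:u0+40]=1
    R=((hsv[...,0]<6)|(hsv[...,0]>174))&(hsv[...,1]>150)&W&(d>0);Q=P[R]
    f=cv2.fitLine(Q[:,:2].astype(np.float32),cv2.DIST_HUBER,0,.01,.01).ravel();print('handle dir',np.degrees(np.arctan2(f[1],f[0])),f)
    Q=P[W&(d>0)];L=Q[(Q[:,2]>.012)&(Q[:,2]<.058)]
    if n=='top':
        r=cv2.minAreaRect(L[L[:,2]>.03][:,:2].astype(np.float32));print('body+head rect',r)
a=atz('top',403.4,315,.060);b=atz('top',382,286.6,.060);print(a,b,np.degrees(np.arctan2(*(b-a)[[1,0]])))
E
```

```text
ball tri (array([0.48197257, 0.15717077, 0.07239603]), np.float64(0.002988243185823272))
bar tri (array([ 0.41989628, -0.1804273 ,  0.06232636]), np.float64(0.00030590497106246976))
side panel z 0.00718688675978546
ball fit 135 [0.48311285 0.15576449 0.07137238]
collar [0.48037242 0.16247307 0.04707164] 0.047100417047274856 ((0.4819932281970978, 0.15638847649097443), 0.031232064589858055)
handle dir 35.71908 [ 0.8118891   0.58381164  0.43968457 -0.157048  ]
top panel z 0.0064598625274078225
ball fit 178 [0.48278392 0.15449369 0.07018231]
collar [0.48140206 0.15234864 0.04608847] 0.04606733350091602 ((0.4824584126472473, 0.1541643589735031), 0.029846562072634697)
handle dir 35.958267 [ 0.8094449   0.5871958   0.44213414 -0.1615815 ]
body+head rect ((0.46250584721565247, -0.14550665020942688), (0.07729058712720871, 0.05176141858100891), 37.14442443847656)
[ 0.41983683 -0.18092517  0.06      ] [ 0.4722754  -0.14230251  0.06      ] 36.37281279600788
```

```bash
cat >> h.py <<'E'
from scipy.spatial.transform import Rotation as Ro
def go(p,yaw=36.2):
    "turn/shift (normalised) from the present pose to tool-down at p, tool x at yaw"
    s=status.observe();R=s['ee_rot'];c,sn=np.cos(np.radians(yaw)),np.sin(np.radians(yaw))
    T=np.array([[c,sn,0],[sn,-c,0],[0,0,-1]])
    print('t',round(s['t'],2),'turn',(np.degrees(Ro.from_matrix(R.T@T).as_rotvec())/45).round(3),'shift',(R.T@(np.array(p)-s['position'])/.3).round(4))
E
python3 -c "
from h import *
go([.420,-.1805,.14]);go([.30,-.37,.17])"
```

```text
t 0.1 turn [-0.001 -0.    -0.298] shift [ 1.0576 -0.7353  0.143 ]
t 0.1 turn [-0.001 -0.    -0.298] shift [ 0.4441 -0.308   0.0425]
```

Request:
{"fn": "jog_arm", "kwargs": {"moves": [[[0,0,-0.1],[0.14,-0.1,0.02],60],[[0,0,-0.3],[0.3,-0.21,0.05],45],[[0,0,-0.298],[0.45,-0.31,0.08],45],[[0,0,-0.298],[0.62,-0.43,0.1],45],[[0,0,-0.298],[0.78,-0.54,0.12],45]], "squeeze": 4}}

```text
t: 0.72
position: [0.3666, -0.2652, 0.1469]
ee_rot: [[0.807, 0.591, -0.0], [0.591, -0.807, 0.0], [0.0, -0.0, -1.0]]
ft_force: [1.6, -0.5, -0.2]
gripper_width: 0.0477
grip_force: 0.0
```

```bash
python3 -c "
from h import *
go([.420,-.1805,.12])"
```

```text
t 0.72 turn [-0. -0. -0.] shift [ 0.3102 -0.1227  0.0896]
```

Request:
{"fn": "jog_arm", "kwargs": {"moves": [[[0,0,0],[0.15,-0.06,0.04],45],[[0,0,0],[0.31,-0.123,0.09],45],[[0,0,0],[0.31,-0.123,0.09],45],[[0,0,0],[0.31,-0.123,0.09],45],[[0,0,0],[0.31,-0.123,0.09],45]]}}

```text
t: 1.35
position: [0.4189, -0.1833, 0.1204]
ee_rot: [[0.808, 0.589, 0.0], [0.589, -0.808, -0.0], [0.0, 0.0, -1.0]]
ft_force: [-0.6, 0.0, 0.0]
gripper_width: 0.0447
grip_force: 0.0
```

```bash
python3 - <<'E'
from h import *
go([.420,-.1805,.063])
s,d=cams.camera('side');t,_=cams.camera('top')
cv2.imwrite('pics/c1.png',np.clip(np.hstack([crop(s[:,:,::-1],395,200,100,4),crop(t[:,:,::-1],395,305,100,4)])*1.5,0,255).astype(np.uint8))
E
```

```text
t 1.35 turn [ 0.001 -0.    -0.002] shift [ 0.0083 -0.0056  0.1914]
```

View pics/c1.png

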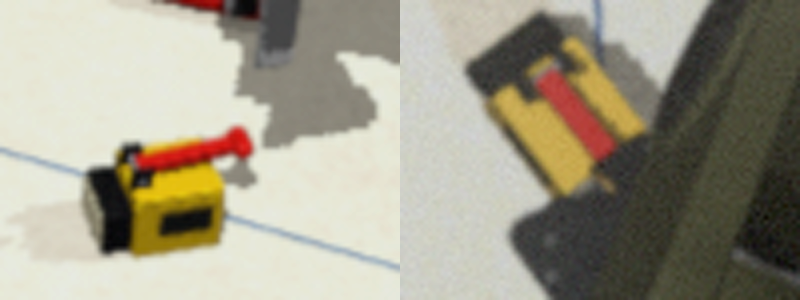

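The side view shows a fingertip at about (275,50) in the crop, above the crossbar at (240,143), and the light has not moved. I'll go down and pinch.

Request:
{"fn": "jog_arm", "kwargs": {"moves": [[[0,0,0],[0.008,-0.006,0.08],45],[[0,0,0],[0.008,-0.006,0.15],45],[[0,0,0],[0.008,-0.006,0.19],45],[[0,0,0],[0.008,-0.006,0.19],30],[[0,0,0],[0.008,-0.006,0.19],20]], "squeeze": 4}}

```text
t: 2.08
position: [0.4205, -0.1798, 0.0639]
ee_rot: [[0.807, 0.59, 0.001], [0.59, -0.807, -0.001], [0.001, 0.001, -1.0]]
ft_force: [-0.1, -0.6, -0.7]
gripper_width: 0.0285
grip_force: 0.0
```

Request:
{"fn": "jog_arm", "kwargs": {"moves": [[[0,0,0],[0,0,0],20],[[0,0,0],[0,0,0],20],[[0,0,0],[0,0,0],20],[[0,0,0],[0,0,0],20],[[0,0,0],[0,0,0],20]]}}

```text
t: 2.7
position: [0.4201, -0.1795, 0.0632]
ee_rot: [[0.807, 0.591, -0.0], [0.591, -0.807, 0.0], [-0.0, -0.0, -1.0]]
ft_force: [-0.1, -0.1, 0.4]
gripper_width: 0.02
grip_force: 0.0
```

The fingers closed to 20 mm with no force, so the bar was missed. I'll look again.

```bash
python3 - <<'E'
from h import *
s,d=cams.camera('side');t,_=cams.camera('top')
cv2.imwrite('pics/c2.png',np.clip(np.hstack([crop(s[:,:,::-1],395,205,70,4),crop(t[:,:,::-1],395,305,70,4)])*1.5,0,255).astype(np.uint8))
E
```

```text
(no output)
```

View pics/c2.png

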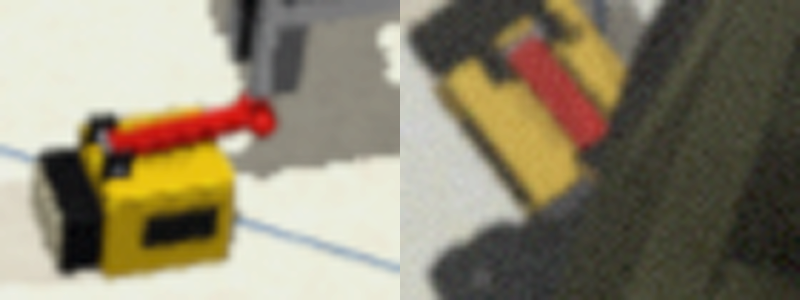

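```bash
python3 - <<'E'
from h import *
m=cams.camera_model('side');V=m['view'];s=status.observe();R=s['ee_rot'];p=s['position']
def pj(x):
    c=V[:3,:3]@x+V[:3,3];return np.array([m['cx']+m['fx']*c[0]/-c[2],m['cy']-m['fy']*c[1]/-c[2]])
for nm,o in dict(tcp=[0,0,0],tipL=[0,.010,.017],tipR=[0,-.01,.017],gr=[0,0,-.002]).items():
    q=pj(p+R@np.array(o));print(nm,q.round(1),'crop',((q-[360,179])*400/70).round(0))
d=cams.camera('side')[1];im=cams.camera('side')[0];P=cloud('side',d);hsv=cv2.cvtColor(im,cv2.COLOR_RGB2HSV)
W=np.zeros(d.shape,bool);W[180:240,350:430]=1
M=((hsv[...,0]<6)|(hsv[...,0]>174))&(hsv[...,1]>150)&W&(d>0);Q=P[M];print(len(Q),Q.mean(0),np.percentile(Q,[2,98],axis=0))
x=(Q[:,:2]-p[:2])@R[:2,:2];i=x[:,0]<x[:,0].min()+.014;print('bar in tool frame x,y',x[i].min(0),x[i].max(0),Q[i,2].min(),Q[i,2].max())
G=(hsv[...,1]<90)&(hsv[...,2]<150)&W&(d>0)&(P[...,2]>.04)&(P[...,2]<.12);F=P[G];F=F[np.linalg.norm(F[:,:2]-p[:2],axis=1)<.05];xf=(F[:,:2]-p[:2])@R[:2,:2]
print('finger pts',len(F),F[:,2].min(),np.percentile(xf,[2,50,98],axis=0))
E
```

```text
tcp [404.3 198.8] crop [253. 113.]
tipL [402.4 201.3] crop [242. 127.]
tipR [404.8 206.6] crop [256. 158.]
gr [404.4 198.2] crop [253. 109.]
118 [ 0.4393675  -0.15697349  0.06789652] [[ 0.4119412  -0.17665561  0.06095794]
 [ 0.4704897  -0.1300429   0.07537893]]
bar in tool frame x,y [-0.00290509 -0.01418447] [0.00996711 0.00327407] 0.06536809107381125 0.07721867868968213
finger pts 134 0.05228759117888915 [[-0.00748304 -0.02502943]
 [ 0.00684632 -0.0168164 ]
 [ 0.02081333  0.02154411]]
```

```bash
python3 - <<'E'
from h import *
im,d=cams.camera('side');P=cloud('side',d)
c=cv2.resize(im[170:215,380:440],None,fx=13,fy=13,interpolation=cv2.INTER_CUBIC)[:,:,::-1]
cv2.imwrite('pics/c3.png',np.clip(c*1.6,0,255).astype(np.uint8))
s=status.observe();R=s['ee_rot'];p=s['position']
for v in range(184,206,2):
    print(v,[tuple(np.round(((P[v,u]-p)@R)*1000).astype(int)) for u in range(398,418,2)])
E
```

```text
184 [(np.int64(-27), np.int64(120), np.int64(57)), (np.int64(11), np.int64(13), np.int64(-38)), (np.int64(5), np.int64(14), np.int64(-37)), (np.int64(11), np.int64(-13), np.int64(-60)), (np.int64(11), np.int64(-25), np.int64(-69)), (np.int64(4), np.int64(-19), np.int64(-64)), (np.int64(1), np.int64(-23), np.int64(-67)), (np.int64(-5), np.int64(-22), np.int64(-65)), (np.int64(-68), np.int64(109), np.int64(55)), (np.int64(-75), np.int64(111), np.int64(57))]
186 [(np.int64(-23), np.int64(109), np.int64(54)), (np.int64(10), np.int64(14), np.int64(-31)), (np.int64(6), np.int64(9), np.int64(-34)), (np.int64(11), np.int64(-15), np.int64(-56)), (np.int64(9), np.int64(-21), np.int64(-60)), (np.int64(4), np.int64(-21), np.int64(-59)), (np.int64(0), np.int64(-23), np.int64(-60)), (np.int64(-5), np.int64(-23), np.int64(-59)), (np.int64(-67), np.int64(105), np.int64(58)), (np.int64(-71), np.int64(101), np.int64(56))]
188 [(np.int64(-23), np.int64(106), np.int64(58)), (np.int64(10), np.int64(12), np.int64(-26)), (np.int64(6), np.int64(8), np.int64(-29)), (np.int64(12), np.int64(-19), np.int64(-53)
[... 3196 characters left out ...]
64(-15), np.int64(-3)), (np.int64(-30), np.int64(44), np.int64(55)), (np.int64(-36), np.int64(45), np.int64(57)), (np.int64(-40), np.int64(41), np.int64(54)), (np.int64(-45), np.int64(41), np.int64(55)), (np.int64(-51), np.int64(42), np.int64(58))]
204 [(np.int64(18), np.int64(-8), np.int64(7)), (np.int64(-6), np.int64(38), np.int64(53)), (np.int64(-11), np.int64(36), np.int64(52)), (np.int64(-19), np.int64(43), np.int64(59)), (np.int64(-23), np.int64(39), np.int64(56)), (np.int64(-29), np.int64(39), np.int64(58)), (np.int64(-32), np.int64(33), np.int64(53)), (np.int64(-39), np.int64(37), np.int64(58)), (np.int64(-41), np.int64(30), np.int64(52)), (np.int64(-48), np.int64(34), np.int64(57))]
```

View pics/c3.png

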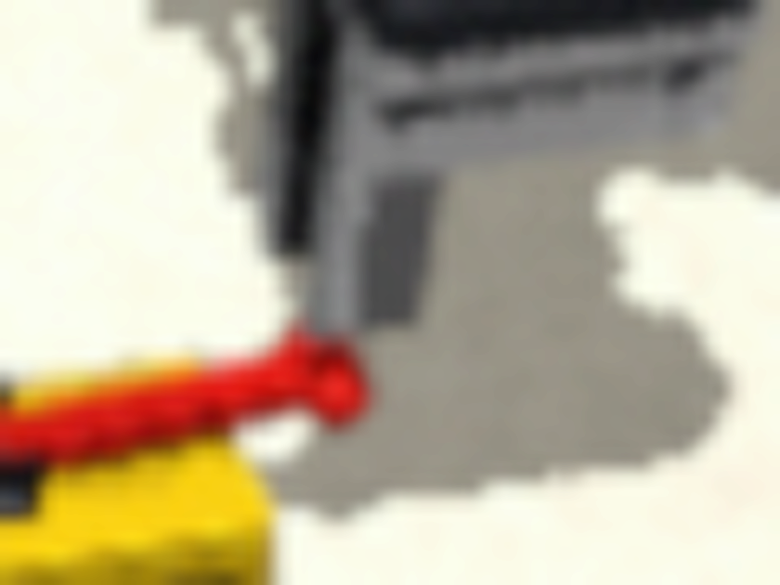

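The near finger's lower end (crop about (340,330)) sits just above the red bar. By depth its tip is about 33 mm *behind* the reported TCP, where the text says 17 mm ahead. I'll check that offset and where the gripper body begins before going lower.

```bash
python3 - <<'E'
from h import *
s=status.observe();R=s['ee_rot'];p=s['position']
for n in('side','top'):
    im,d=cams.camera(n);P=cloud(n,d);L=(P-p)@R*1000
    M=(d>0)&(abs(L[...,0])<60)&(abs(L[...,1])<110)&(L[...,2]<25)&(L[...,2]>-220)
    Q=L[M]
    for z in range(-200,25,10):
        q=Q[(Q[:,2]>=z)&(Q[:,2]<z+10)]
        if len(q): print(n,z,len(q),'x',np.percentile(q[:,0],[3,97]).round(),'y',np.percentile(q[:,1],[3,97]).round())
E
```

```text
side -200 73 x [-18.  21.] y [-44. -35.]
side -190 85 x [-15.  25.] y [-45. -14.]
side -180 111 x [-16.  25.] y [-43.  11.]
side -170 611 x [-27.  34.] y [-89.  81.]
side -160 167 x [-26.  36.] y [-90.  76.]
side -150 211 x [-25.  36.] y [-88.  74.]
side -140 229 x [-27.  36.] y [-83.  73.]
side -130 134 x [-28.  36.] y [-83.  75.]
side -120 1 x [-22. -22.] y [-78. -78.]
side -90 13 x [ 7. 13.] y [-17.  16.]
side -80 18 x [ 3. 12.] y [-22.  19.]
side -70 46 x [-7. 12.] y [-24.  19.]
side -60 46 x [-6. 12.] y [-24.  16.]
side -50 48 x [-7. 12.] y [-25.  19.]
side -40 38 x [-5. 12.] y [-25.  18.]
side -30 14 x [ 2. 11.] y [-16.  14.]
side -20 13 x [-2. 12.] y [-15.  -1.]
side -10 125 x [-1. 58.] y [-14.   5.]
side 0 152 x [19. 57.] y [-30.  20.]
side 10 66 x [18. 59.] y [-30. -10.]
side 20 25 x [17. 57.] y [-31. -24.]
top -170 705 x [-4. 33.] y [-87.  88.]
top -160 38 x [-2. 34.] y [-88.  85.]
top -150 23 x [26. 34.] y [-83.  83.]
top -140 69 x [23. 34.] y [-56.  69.]
top -130 4 x [33. 34.] y [-32.  70.]
top -10 111 x [29. 59.] y [-8.  4.]
top 0 275 x [22. 59.] y [-26.  21.]
top 10 101 x [23. 57.] y [-27.  22.]
top 20 15 x [23. 59.] y [-28. -27.]
```

Both cameras agree that everything on the gripper sits 50 mm higher than reported: the body begins at −130 mm, not −80. The true TCP z is therefore the reported z + 0.050, and x and y are fine. I'll correct for that, open, go down 50 mm and pinch again.

Request:
{"fn": "jog_arm", "kwargs": {"moves": [[[0,0,0],[0,0,0],45],[[0,0,0],[0,0,-0.03],45],[[0,0,0],[0.004,0,-0.03],45],[[0,0,0],[0.004,0,0.02],45],[[0,0,0],[0.004,0,0.06],45]]}}

```text
t: 3.68
position: [0.4207, -0.1785, 0.0437]
ee_rot: [[0.807, 0.591, -0.001], [0.591, -0.807, 0.0], [-0.0, -0.001, -1.0]]
ft_force: [0.7, 0.2, 0.4]
gripper_width: 0.0451
grip_force: 0.0
```

Request:
{"fn": "jog_arm", "kwargs": {"moves": [[[0,0,0],[0,0,0.06],45],[[0,0,0],[0,0,0.105],45],[[0,0,0],[0,0,0.105],45],[[0,0,0],[0,0,0.105],30],[[0,0,0],[0,0,0.105],20]]}}

```text
t: 4.3
position: [0.4214, -0.1789, 0.0141]
ee_rot: [[0.807, 0.591, 0.001], [0.591, -0.807, -0.0], [0.0, 0.001, -1.0]]
ft_force: [-2.2, 0.4, 0.9]
gripper_width: 0.0284
grip_force: 0.8
```

Request:
{"fn": "jog_arm", "kwargs": {"moves": [[[0,0,0],[0,0,0],20],[[0,0,0],[0,0,0],20],[[0,0,0],[0,0,0],20],[[0,0,0],[0,0,0],20],[[0,0,0],[0,0,0],20]]}}

```text
t: 4.92
position: [0.4212, -0.1788, 0.0137]
ee_rot: [[0.807, 0.591, 0.0], [0.591, -0.807, -0.0], [0.0, 0.0, -1.0]]
ft_force: [-0.2, -0.3, 1.0]
gripper_width: 0.025
grip_force: 4.0
```

Gripped: width 25 mm at 4 N. Now I'll raise it along the arc.

Request:
{"fn": "jog_arm", "kwargs": {"moves": [[[0,0,0],[0.002,0,-0.0285],20],[[0,0,0],[0.008,0,-0.0587],20],[[0,0,0],[0.0174,0,-0.0857],20],[[0,0,0],[0.0302,0,-0.1112],20],[[0,0,0],[0.0475,0,-0.1366],20]]}}

```text
t: 5.55
position: [0.4328, -0.1701, 0.0552]
ee_rot: [[0.807, 0.591, -0.0], [0.591, -0.807, -0.0], [-0.0, -0.0, -1.0]]
ft_force: [0.7, 1.3, -3.4]
gripper_width: 0.0249
grip_force: 4.0
```

Request:
{"fn": "jog_arm", "kwargs": {"moves": [[[0,0,0],[0.0192,0,-0.0212],20],[[0,0,0],[0.041,0,-0.0398],20],[[0,0,0],[0.0668,0,-0.0564],20],[[0,0,0],[0.0928,0,-0.0684],20],[[0,0,0],[0.1201,0,-0.0771],20]]}}

```text
t: 6.18
position: [0.462, -0.1487, 0.0778]
ee_rot: [[0.807, 0.591, -0.0], [0.591, -0.807, 0.0], [-0.0, -0.0, -1.0]]
ft_force: [-1.6, 0.3, -4.3]
gripper_width: 0.0252
grip_force: 4.0
```

Request:
{"fn": "jog_arm", "kwargs": {"moves": [[[0,0,0],[0.0303,0,-0.0052],20],[[0,0,0],[0.0588,0,-0.0062],20],[[0,0,0],[0.0872,0,-0.0035],20],[[0,0,0],[0.1172,0,0.0034],20],[[0,0,0],[0.144,0,0.0137],20]]}}

```text
t: 6.8
position: [0.4971, -0.1232, 0.0735]
ee_rot: [[0.807, 0.591, 0.0], [0.591, -0.807, -0.0], [0.0, 0.0, -1.0]]
ft_force: [-1.3, 1.0, 0.6]
gripper_width: 0.0252
grip_force: 4.0
```

```bash
python3 - <<'E'
from h import *
s,d=cams.camera('side');t,_=cams.camera('top')
cv2.imwrite('pics/c4.png',np.clip(np.hstack([crop(s[:,:,::-1],390,200,90,4),crop(t[:,:,::-1],385,295,90,4)])*1.5,0,255).astype(np.uint8))
print(status.observe()['ft_force'],status.observe()['position'])
E
```

```text
[1.12880031 2.27944117 0.77607174] [ 0.49707255 -0.12296895  0.07330961]
```

View pics/c4.png

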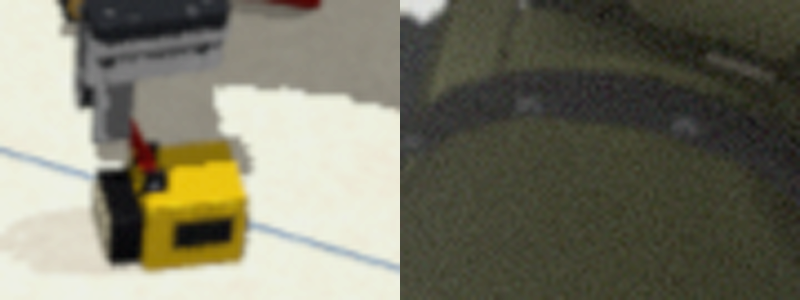

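The handle is up: the red bar leans over the head and the light stands upright. I'll nudge it a little against its stop, release and rise.

Request:
{"fn": "jog_arm", "kwargs": {"moves": [[[0,0,0],[0.01,0,0.006],20],[[0,0,0],[0.01,0,0.006],20],[[0,0,0],[0.01,0,0.006],45],[[0,0,0],[0.008,0,0.004],45],[[0,0,0],[0.008,0,0.004],45]]}}

```text
t: 7.52
position: [0.4984, -0.1223, 0.0725]
ee_rot: [[0.807, 0.59, 0.0], [0.59, -0.807, -0.0], [0.0, 0.0, -1.0]]
ft_force: [-0.1, -1.6, -0.4]
gripper_width: 0.0448
grip_force: 0.0
```

Request:
{"fn": "jog_arm", "kwargs": {"moves": [[[0,0,0],[0,0,-0.1],45],[[0,0,0],[0,0,-0.25],60],[[0,0,0],[-0.15,0,-0.25],80],[[0,0,0],[-0.3,0.0,-0.25],90],[[0,0,0],[-0.4,0,-0.25],90]]}}

```text
t: 8.15
position: [0.4003, -0.1938, 0.1476]
ee_rot: [[0.807, 0.59, 0.0], [0.59, -0.807, -0.0], [0.0, 0.0, -1.0]]
ft_force: [0.5, -0.3, -0.3]
gripper_width: 0.0819
grip_force: 0.0
```

```bash
python3 - <<'E'
from h import *
s=status.observe();print(s['t'],s['position'],s['gripper_width'])
im,d=cams.camera('side');P=cloud('side',d)
hsv=cv2.cvtColor(im,cv2.COLOR_RGB2HSV)
W=np.zeros(d.shape,bool);W[170:250,340:430]=1
Y=(abs(hsv[...,0].astype(int)-26)<6)&(hsv[...,1]>150)&(hsv[...,2]>60)&W&(d>0)
Rd=((hsv[...,0]<6)|(hsv[...,0]>174))&(hsv[...,1]>150)&W&(d>0)&(P[...,2]<.15)
for nm in('old','new'):
    if nm=='old':
        im0=cv2.imread('pics/side0.png');P0=cloud('side',np.load('pics/side0.npy'));h0=cv2.cvtColor(im0,cv2.COLOR_BGR2HSV)
        Y0=(abs(h0[...,0].astype(int)-26)<6)&(h0[...,1]>150)&(h0[...,2]>60)&W;Q=P0[Y0]
    else:Q=P[Y]
    th=np.radians(36.2);B=np.array([[np.cos(th),-np.sin(th)],[np.sin(th),np.cos(th)]])
    L=(Q[:,:2]-[.4547,-.153])@B*1000
    top=Q[:,2]>.048
    f=L[(Q[:,2]<.045)&(L[:,1]>15)];a=np.polyfit(f[:,0],f[:,1],1)
    print(nm,len(Q),'top x',np.percentile(L[top,0],[3,97]).round(1),'y',np.percentile(L[top,1],[3,97]).round(1),'topz',np.median(Q[top,2]).round(4),'face y',np.median(f[:,1]).round(1),'slope deg',np.degrees(np.arctan(a[0])).round(1),'face x',np.percentile(f[:,0],[2,98]).round(1))
Q=P[Rd];print('red',len(Q),(Q.mean(0)[:2]-[.4547,-.153])@B*1000,Q[:,2].max(),Q[Q[:,2].argsort()[-8:]].mean(0),((Q[Q[:,2].argsort()[-8:]].mean(0)[:2]-[.4547,-.153])@B*1000))
t,_=cams.camera('top')
cv2.imwrite('pics/c5.png',np.clip(np.hstack([crop(im[:,:,::-1],390,200,90,4),crop(t[:,:,::-1],385,295,90,4)])*1.5,0,255).astype(np.uint8))
E
```

```text
8.15 [ 0.40032186 -0.19381318  0.14756148] 0.0819139109333132
old 370 top x [-23.4  30.3] y [-16.6  29.8] topz 0.0547 face y 26.1 slope deg 0.3 face x [-25.3  28.6]
new 464 top x [-21.3  31.5] y [-14.2  33.8] topz 0.055 face y 29.2 slope deg -6.0 face x [-20.8  33. ]
red 77 [42.70272866  6.34677605] 0.13013800308720325 [ 0.4956803  -0.11773619  0.12968792] [53.89647916  4.2532966 ]
```

View pics/c5.png

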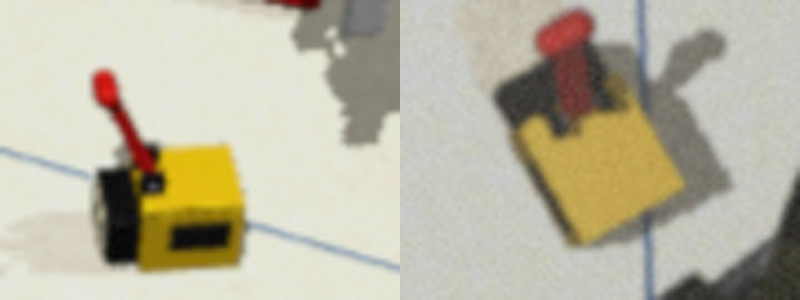

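The handle is fully up, with the crossbar over the head in both views. The light has shifted about 3 mm and turned about −6°, so I'll re-measure its pose from the top face.

```bash
python3 - <<'E'
from h import *
im,d=cams.camera('top');P=cloud('top',d);hsv=cv2.cvtColor(im,cv2.COLOR_RGB2HSV)
W=np.zeros(d.shape,bool);W[255:335,335:430]=1
Y=(abs(hsv[...,0].astype(int)-25)<8)&(hsv[...,1]>90)&W&(P[...,2]>.047)&(P[...,2]<.065)
v,u=np.nonzero(Y);X=np.array([atz('top',a,b,.0547)[:2] for a,b in zip(u,v)],np.float32)
r=cv2.minAreaRect(X);print(len(X),r)
c=cv2.boxPoints(r);print(c)
p=status.observe()['position'];print(p)
# left long edge direction
for yaw in(28,30,31,32,34):
    th=np.radians(yaw);B=np.array([[np.cos(th),-np.sin(th)],[np.sin(th),np.cos(th)]])
    L=X@B; print(yaw,[np.percentile(L[:,i],[.5,99.5]).round(4) for i in(0,1)])
E
```

```text
710 ((0.45343324542045593, -0.14727145433425903), (0.05657542869448662, 0.050710465759038925), 29.22023582458496)
[[ 0.41636753 -0.13895184]
 [ 0.44112277 -0.18320939]
 [ 0.49049896 -0.15559107]
 [ 0.46574372 -0.11133352]]
[ 0.40123666 -0.19360651  0.14771597]
28 [array([0.3032, 0.3577]), array([-0.3682, -0.3176])]
30 [array([0.291 , 0.3458]), array([-0.3794, -0.3291])]
31 [array([0.2847, 0.3399]), array([-0.3849, -0.3345])]
32 [array([0.2781, 0.3339]), array([-0.3905, -0.3397])]
34 [array([0.2646, 0.3215]), array([-0.4014, -0.3496])]
```

```bash
python3 -c "
from h import *
go([.4458,-.153,.10],29.8)"
```

```text
t 8.3 turn [ 0.001 -0.     0.14 ] shift [ 0.1997 -0.022   0.1591]
```

Request:
{"fn": "jog_arm", "kwargs": {"moves": [[[0,0,0.07],[0.1,-0.011,0],94],[[0,0,0.14],[0.2,-0.022,0.05],94],[[0,0,0.14],[0.2,-0.022,0.12],94],[[0,0,0.14],[0.2,-0.022,0.159],94],[[0,0,0.14],[0.2,-0.022,0.159],94]]}}

```text
t: 8.93
position: [0.4461, -0.152, 0.0993]
ee_rot: [[0.867, 0.499, -0.001], [0.499, -0.867, 0.001], [-0.001, -0.001, -1.0]]
ft_force: [0.0, 0.2, 0.7]
gripper_width: 0.0939
grip_force: 0.0
```

```bash
python3 -c "
from h import *
go([.4458,-.153,-.016],29.8)"
```

```text
t 8.93 turn [-0.001  0.001  0.002] shift [-0.0022  0.0028  0.3843]
```

Request:
{"fn": "jog_arm", "kwargs": {"moves": [[[0,0,0],[-0.002,0.002,0.1],94],[[0,0,0],[-0.002,0.002,0.2],94],[[0,0,0],[-0.002,0.002,0.3],94],[[0,0,0],[-0.002,0.002,0.36],94],[[0,0,0],[-0.002,0.002,0.384],94]]}}

```text
t: 9.55
position: [0.4461, -0.1532, -0.0156]
ee_rot: [[0.867, 0.498, -0.0], [0.498, -0.867, 0.0], [-0.0, -0.0, -1.0]]
ft_force: [-0.3, 0.6, 0.4]
gripper_width: 0.0939
grip_force: 0.0
```

Request:
{"fn": "jog_arm", "kwargs": {"moves": [[[0,0,0],[0,0,0],80],[[0,0,0],[0,0,0],65],[[0,0,0],[0,0,0],52],[[0,0,0],[0,0,0],40],[[0,0,0],[0,0,0],40]], "squeeze": 30}}

```text
t: 10.18
position: [0.4458, -0.1529, -0.0153]
ee_rot: [[0.867, 0.499, -0.0], [0.499, -0.867, 0.0], [-0.0, -0.0, -1.0]]
ft_force: [-2.0, 2.3, 1.8]
gripper_width: 0.0496
grip_force: 30.0
```

Request:
{"fn": "jog_arm", "kwargs": {"moves": [[[0,0,0],[0,0,0],40],[[0,0,0],[0,0,0],40],[[0,0,0],[0,0,0],40],[[0,0,0],[0,0,0],40],[[0,0,0],[0,0,0],40]], "squeeze": 35}}

```text
t: 10.8
position: [0.4459, -0.1529, -0.0153]
ee_rot: [[0.867, 0.499, -0.0], [0.499, -0.867, 0.0], [-0.0, -0.0, -1.0]]
ft_force: [-3.6, 2.4, 5.7]
gripper_width: 0.0497
grip_force: 35.0
```

Request:
{"fn": "jog_arm", "kwargs": {"moves": [[[0,0,0],[0,0,-0.03],40],[[0,0,0],[0,0,-0.1],40],[[0,0,0],[0,0,-0.22],40],[[0,0,0],[0,0,-0.35],40],[[0,0,0],[0,0,-0.45],40]]}}

```text
t: 11.42
position: [0.4458, -0.1531, 0.1211]
ee_rot: [[0.867, 0.499, 0.0], [0.499, -0.867, -0.0], [0.0, 0.0, -1.0]]
ft_force: [0.8, -0.6, -6.6]
gripper_width: 0.0496
grip_force: 35.0
```

```bash
python3 -c "
from h import *
print(status.observe()['wrist_torque'])
go([.4744,.1499,.12],29.8)"
```

```text
[-0.04788215  0.04735872  0.01128175]
t 11.43 turn [ 0.001 -0.     0.002] shift [ 0.586  -0.828   0.0035]
```

Request:
{"fn": "jog_arm", "kwargs": {"moves": [[[0,0,0],[0.06,-0.08,0],40],[[0,0,0],[0.15,-0.22,0],40],[[0,0,0],[0.25,-0.36,0],40],[[0,0,0],[0.35,-0.5,0],40],[[0,0,0],[0.45,-0.64,0],40]]}}

```text
t: 12.05
position: [0.4669, 0.0823, 0.1197]
ee_rot: [[0.867, 0.498, -0.0], [0.498, -0.867, -0.0], [-0.0, -0.0, -1.0]]
ft_force: [1.0, -0.7, -5.9]
gripper_width: 0.05
grip_force: 35.0
```

Request:
{"fn": "jog_arm", "kwargs": {"moves": [[[0,0,0],[0.08,-0.11,0],40],[[0,0,0],[0.12,-0.17,0],40],[[0,0,0],[0.136,-0.188,0],40],[[0,0,0],[0.136,-0.188,0],40],[[0,0,0],[0.136,-0.188,0],40]]}}

```text
t: 12.68
position: [0.4745, 0.1491, 0.1195]
ee_rot: [[0.867, 0.498, -0.0], [0.498, -0.867, -0.0], [-0.0, 0.0, -1.0]]
ft_force: [-0.5, 0.2, -5.7]
gripper_width: 0.05
grip_force: 35.0
```

```bash
python3 - <<'E'
from h import *
s,d=cams.camera('side');t,dt=cams.camera('top')
cv2.imwrite('pics/sideB.png',s[:,:,::-1]);cv2.imwrite('pics/topB.png',t[:,:,::-1]);np.save('pics/sideB.npy',d);np.save('pics/topB.npy',dt)
cv2.imwrite('pics/c6.png',np.clip(np.hstack([crop(s[:,:,::-1],326,270,120,4),crop(t[:,:,::-1],230,275,120,4)])*1.5,0,255).astype(np.uint8))
P=cloud('side',d);hsv=cv2.cvtColor(s,cv2.COLOR_RGB2HSV)
Y=(abs(hsv[...,0].astype(int)-26)<6)&(hsv[...,1]>150)&(hsv[...,2]>60)&(d>0)
W=np.zeros(d.shape,bool);W[200:320,270:390]=1
Q=P[Y&W];st=status.observe();p=st['position'];R=st['ee_rot'];L=(Q-p)@R*1000
print(p,len(Q));print(np.percentile(L,[1,50,99],axis=0).round(1))
f=L[L[:,2]>-45];
for z in range(-75,-20,6):
    q=L[(L[:,2]>z)&(L[:,2]<=z+6)]
    if len(q):print(z,len(q),'x',np.percentile(q[:,0],[3,97]).round(1),'y',np.median(q[:,1]).round(1))
Q=P[270:300,312:340].reshape(-1,3);Q=Q[(Q[:,2]>.065)&(Q[:,2]<.09)&(np.hypot(Q[:,0]-.483,Q[:,1]-.155)<.02)];print('ball pts',len(Q),Q.mean(0) if len(Q) else '')
E
```

```text
[0.47456213 0.14916978 0.11960979] 161
[[-17.2 -28.2 -71.9]
 [ 29.3 -25.4 -40.5]
 [ 37.5 -15.9 -22.9]]
-75 12 x [32.4 37.5] y -20.4
-69 8 x [32.6 37.4] y -23.8
-63 11 x [24.8 37. ] y -25.8
-57 18 x [22.8 37. ] y -25.3
-51 19 x [22.8 37.1] y -25.5
-45 18 x [21.8 37.3] y -25.4
-39 24 x [13.5 37.4] y -25.9
-33 34 x [-17.2  35.6] y -25.7
-27 17 x [-3.1 32.8] y -25.4
ball pts 142 [0.48110828 0.16074681 0.07841652]
```

View pics/c6.png

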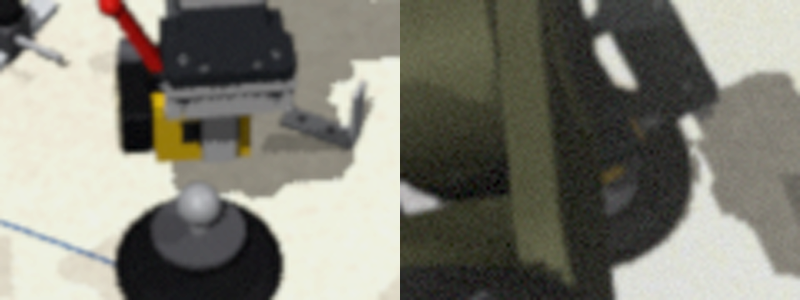

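The light hangs level in the grip (yellow side face at crop (200,130)) directly above the ball at (198,203). Both sit within about 1 mm of each other in the side camera's frame. I'll lower it with a 1 mm correction.

Request:
{"fn": "jog_arm", "kwargs": {"moves": [[[0,0,0],[0.002,-0.003,0.05],40],[[0,0,0],[0.002,-0.003,0.1],40],[[0,0,0],[0.002,-0.003,0.15],40],[[0,0,0],[0.002,-0.003,0.18],40],[[0,0,0],[0.002,-0.003,0.185],40]]}}

```text
t: 13.4
position: [0.4743, 0.1509, 0.0633]
ee_rot: [[0.867, 0.499, -0.001], [0.499, -0.867, -0.0], [-0.001, -0.0, -1.0]]
ft_force: [-0.2, -0.5, -6.3]
gripper_width: 0.0499
grip_force: 35.0
```

Request:
{"fn": "jog_arm", "kwargs": {"moves": [[[0,0,0],[0,0,0.01],40],[[0,0,0],[0,0,0.02],40],[[0,0,0],[0,0,0.03],40],[[0,0,0],[0,0,0.035],40],[[0,0,0],[0,0,0.035],40]]}}

```text
t: 14.02
position: [0.4746, 0.151, 0.0535]
ee_rot: [[0.867, 0.498, -0.0], [0.498, -0.867, -0.0], [-0.0, -0.0, -1.0]]
ft_force: [0.7, -0.0, -5.7]
gripper_width: 0.0498
grip_force: 35.0
```

Request:
{"fn": "jog_arm", "kwargs": {"moves": [[[0,0,0],[0,0,0.007],40],[[0,0,0],[0,0,0.013],40],[[0,0,0],[0,0,0.02],40],[[0,0,0],[0,0,0.02],40],[[0,0,0],[0,0,0.02],40]]}}

```text
t: 14.65
position: [0.4746, 0.151, 0.0476]
ee_rot: [[0.867, 0.499, 0.0], [0.499, -0.867, 0.0], [0.0, -0.0, -1.0]]
ft_force: [0.1, 0.4, -5.1]
gripper_width: 0.0502
grip_force: 35.0
```

Request:
{"fn": "jog_arm", "kwargs": {"moves": [[[0,0,0],[0,0,0.006],40],[[0,0,0],[0,0,0.012],40],[[0,0,0],[0,0,0.017],40],[[0,0,0],[0,0,0.017],40],[[0,0,0],[0,0,0.017],40]]}}

```text
t: 15.28
position: [0.4746, 0.151, 0.0425]
ee_rot: [[0.867, 0.499, 0.0], [0.499, -0.867, -0.0], [0.0, 0.0, -1.0]]
ft_force: [-0.0, -0.2, -5.8]
gripper_width: 0.0497
grip_force: 35.0
```

No lateral force, so the ball is in the hole. I'll carry on in small steps.

Request:
{"fn": "jog_arm", "kwargs": {"moves": [[[0,0,0],[0,0,0.004],40],[[0,0,0],[0,0,0.008],40],[[0,0,0],[0,0,0.013],40],[[0,0,0],[0,0,0.017],40],[[0,0,0],[0,0,0.017],40]]}}

```text
t: 15.9
position: [0.4749, 0.1508, 0.0374]
ee_rot: [[0.867, 0.498, 0.001], [0.498, -0.867, -0.0], [0.001, 0.001, -1.0]]
ft_force: [3.5, -3.8, -6.0]
gripper_width: 0.0496
grip_force: 35.0
```

Request:
{"fn": "jog_arm", "kwargs": {"moves": [[[0,0,0],[0,0,0.003],40],[[0,0,0],[0,0,0.006],40],[[0,0,0],[0,0,0.009],40],[[0,0,0],[0,0,0.01],40],[[0,0,0],[0,0,0.01],40]]}}

```text
t: 16.52
position: [0.4754, 0.1511, 0.0348]
ee_rot: [[0.867, 0.498, 0.002], [0.498, -0.867, 0.0], [0.002, 0.001, -1.0]]
ft_force: [5.1, -2.3, 0.5]
gripper_width: 0.0501
grip_force: 35.0
```

Plungers are in contact, with a small side load. I'll ease towards it slightly and continue.

Request:
{"fn": "jog_arm", "kwargs": {"moves": [[[0,0,0],[0.002,0.002,0],40],[[0,0,0],[0.002,0.002,0.003],40],[[0,0,0],[0.002,0.002,0.006],40],[[0,0,0],[0.002,0.002,0.007],40],[[0,0,0],[0.002,0.002,0.007],40]]}}

```text
t: 17.15
position: [0.4748, 0.1507, 0.0318]
ee_rot: [[0.867, 0.499, -0.002], [0.499, -0.867, -0.0], [-0.002, -0.0, -1.0]]
ft_force: [0.7, -0.2, -5.3]
gripper_width: 0.0498
grip_force: 35.0
```

Request:
{"fn": "jog_arm", "kwargs": {"moves": [[[0,0,0],[0,0,0.002],40],[[0,0,0],[0,0,0.004],40],[[0,0,0],[0,0,0.006],40],[[0,0,0],[0,0,0.007],40],[[0,0,0],[0,0,0.007],40]]}}

```text
t: 17.77
position: [0.4752, 0.1508, 0.0299]
ee_rot: [[0.867, 0.499, -0.0], [0.499, -0.867, -0.0], [-0.0, -0.0, -1.0]]
ft_force: [1.3, -0.1, -11.3]
gripper_width: 0.0497
grip_force: 35.0
```

The force has swung to a downward pull, so it has snapped. I'll settle it onto the collar.

Request:
{"fn": "jog_arm", "kwargs": {"moves": [[[0,0,0],[0,0,0.003],40],[[0,0,0],[0,0,0.006],40],[[0,0,0],[0,0,0.009],40],[[0,0,0],[0,0,0.01],40],[[0,0,0],[0,0,0.01],40]]}}

```text
t: 18.4
position: [0.4753, 0.1507, 0.0271]
ee_rot: [[0.867, 0.499, -0.0], [0.499, -0.867, -0.0], [-0.0, 0.0, -1.0]]
ft_force: [2.1, -1.0, -11.1]
gripper_width: 0.0499
grip_force: 35.0
```

Request:
{"fn": "jog_arm", "kwargs": {"moves": [[[0,0,0],[0,0,0.002],40],[[0,0,0],[0,0,0.004],40],[[0,0,0],[0,0,0.005],40],[[0,0,0],[0,0,0.005],40],[[0,0,0],[0,0,0.005],40]]}}

```text
t: 19.02
position: [0.4754, 0.1508, 0.0257]
ee_rot: [[0.867, 0.499, 0.0], [0.499, -0.867, 0.0], [0.0, -0.0, -1.0]]
ft_force: [1.1, -0.1, -7.3]
gripper_width: 0.05
grip_force: 35.0
```

Request:
{"fn": "jog_arm", "kwargs": {"moves": [[[0,0,0],[0,0,0.002],40],[[0,0,0],[0,0,0.004],40],[[0,0,0],[0,0,0.005],40],[[0,0,0],[0,0,0.005],40],[[0,0,0],[0,0,0.005],40]]}}

```text
t: 19.65
position: [0.4754, 0.1508, 0.0242]
ee_rot: [[0.867, 0.499, 0.0], [0.499, -0.867, 0.0], [0.0, -0.0, -1.0]]
ft_force: [-1.6, -0.1, -2.6]
gripper_width: 0.0497
grip_force: 35.0
```

Request:
{"fn": "jog_arm", "kwargs": {"moves": [[[0,0,0],[0,0,0.001],40],[[0,0,0],[0,0,0.002],40],[[0,0,0],[0,0,0.003],40],[[0,0,0],[0,0,0.004],40],[[0,0,0],[0,0,0.004],40]]}}

```text
t: 20.27
position: [0.4755, 0.1508, 0.0232]
ee_rot: [[0.867, 0.499, 0.0], [0.499, -0.867, 0.0], [0.0, 0.0, -1.0]]
ft_force: [-3.7, 0.2, 5.6]
gripper_width: 0.05
grip_force: 35.0
```

It is home on the collar: force is up to +5.6 N and rising steeply. I'll release and rise straight up.

Request:
{"fn": "jog_arm", "kwargs": {"moves": [[[0,0,0],[0,0,0],52],[[0,0,0],[0,0,0],70],[[0,0,0],[0,0,0],94],[[0,0,0],[0,0,0],94],[[0,0,0],[0,0,0],94]]}}

```text
t: 20.9
position: [0.4754, 0.1508, 0.0229]
ee_rot: [[0.867, 0.499, 0.0], [0.499, -0.867, 0.0], [0.0, -0.0, -1.0]]
ft_force: [0.7, -0.2, 0.6]
gripper_width: 0.0885
grip_force: 0.0
```

Request:
{"fn": "jog_arm", "kwargs": {"moves": [[[0,0,0],[0,0,-0.05],94],[[0,0,0],[0,0,-0.2],94],[[0,0,0],[0,0,-0.36],94],[[0,0,0],[0,0,-0.5],94],[[0,0,0],[-0.15,0,-0.55],60]]}}

```text
t: 21.52
position: [0.4375, 0.1287, 0.1911]
ee_rot: [[0.866, 0.499, 0.004], [0.499, -0.866, 0.001], [0.004, 0.001, -1.0]]
ft_force: [-0.3, 0.7, 0.8]
gripper_width: 0.0873
grip_force: 0.0
```

```bash
python3 - <<'E'
from h import *
st=status.observe();print(st['t'],st['position'],st['ft_force'])
s,d=cams.camera('side');t,dt=cams.camera('top')
cv2.imwrite('pics/c7.png',np.clip(np.hstack([crop(s[:,:,::-1],326,265,100,4),crop(t[:,:,::-1],230,270,100,4)])*1.5,0,255).astype(np.uint8))
o=np.array([.4755,.1508,.0242]);R=st['ee_rot']
for n,im,dd in(('side',s,d),('top',t,dt)):
    P=cloud(n,dd);hsv=cv2.cvtColor(im,cv2.COLOR_RGB2HSV)
    W=(np.hypot(P[...,0]-.49,P[...,1]-.16)<.09)&(P[...,2]<.19)&(dd>0)
    Rd=((hsv[...,0]<6)|(hsv[...,0]>174))&(hsv[...,1]>120)&W
    L=(P[Rd]-o)@R*1000; b=L[P[Rd][:,2]>.152];print(n,'red',len(L),'bar',len(b),np.percentile(b,[5,50,95],axis=0).round(1) if len(b) else '')
    Y=(abs(hsv[...,0].astype(int)-26)<7)&(hsv[...,1]>100)&W
    L=(P[Y]-o)@R*1000
    if len(L):print('yellow',len(L),np.percentile(L,[2,50,98],axis=0).round(1),'top z',np.percentile(P[Y][:,2],95))
go([.4755,.1508,.175],29.9)
E
```

```text
21.525 [0.4374947  0.12868774 0.19114459] [-0.31803092  0.65142939  0.82197987]
side red 153 bar 55 [[  54.2  -13.6 -143.5]
 [  59.3   -7.7 -141.4]
 [  64.1    5.5 -134.2]]
yellow 842 [[-25.  -27.7 -73.5]
 [  8.4 -20.4 -67.6]
 [ 38.2  22.8   4.1]] top z 0.0968471327140393
top red 0 bar 0 
yellow 7 [[-18.7  19.4 -70.8]
 [-17.   21.2 -70. ]
 [-13.1  22.1 -61.6]] top z 0.09483104534440731
t 21.62 turn [ 0.002 -0.005 -0.   ] shift [ 0.1552 -0.0003  0.0535]
```

View pics/c7.png

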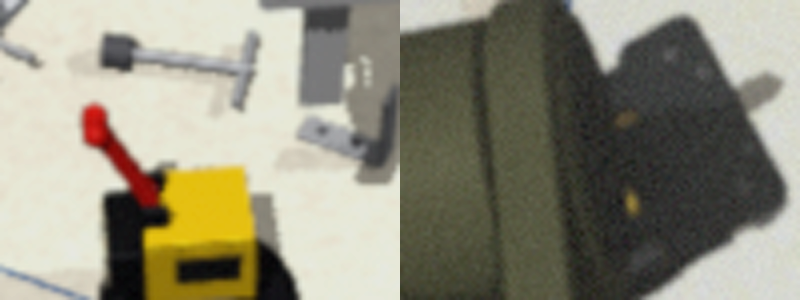

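The light stands upright on the foot with its top at 0.095 m, so it is home. The crossbar is 59 mm ahead of the release pose. I'll go above it.

```bash
python3 -c "
from h import *
go([.5258,.1797,.185],29.9)"
```

```text
t 21.62 turn [ 0.002 -0.005 -0.   ] shift [ 3.487e-01 -2.000e-04  2.080e-02]
```

Request:
{"fn": "jog_arm", "kwargs": {"moves": [[[0,0,0],[0.1,0,0.0],45],[[0,0,0],[0.22,0,0.0],45],[[0,0,0],[0.32,0,0.01],45],[[0,0,0],[0.344,0,0.01],45],[[0,0,0],[0.344,0,0.01],45]]}}

```text
t: 22.25
position: [0.5256, 0.1797, 0.185]
ee_rot: [[0.867, 0.499, -0.0], [0.499, -0.867, -0.0], [-0.0, -0.0, -1.0]]
ft_force: [-0.5, 0.0, 0.0]
gripper_width: 0.0448
grip_force: 0.0
```

```bash
python3 -c "
from h import *
print(status.observe()['gripper_width'])
go([.5258,.1797,.1125],29.9)"
```

```text
0.04484485414941257
t 22.25 turn [-0.     0.001  0.   ] shift [0.0007 0.0004 0.2416]
```

Request:
{"fn": "jog_arm", "kwargs": {"moves": [[[0,0,0],[0,0,0.08],45],[[0,0,0],[0,0,0.16],45],[[0,0,0],[0,0,0.22],45],[[0,0,0],[0,0,0.24],45],[[0,0,0],[0,0,0.24],45]]}}

```text
t: 22.88
position: [0.5257, 0.1796, 0.1135]
ee_rot: [[0.867, 0.498, 0.0], [0.498, -0.867, 0.0], [0.0, 0.0, -1.0]]
ft_force: [-0.2, -0.0, -0.1]
gripper_width: 0.0452
grip_force: 0.0
```

Request:
{"fn": "jog_arm", "kwargs": {"moves": [[[0,0,0],[0,0,0],35],[[0,0,0],[0,0,0],28],[[0,0,0],[0,0,0],20],[[0,0,0],[0,0,0],20],[[0,0,0],[0,0,0],20]], "squeeze": 4}}

```text
t: 23.5
position: [0.526, 0.1799, 0.1131]
ee_rot: [[0.867, 0.499, 0.0], [0.499, -0.867, 0.0], [0.0, 0.0, -1.0]]
ft_force: [0.1, 0.1, 2.5]
gripper_width: 0.0252
grip_force: 4.0
```

Gripped. Now I'll fold the handle back along the arc.

Request:
{"fn": "jog_arm", "kwargs": {"moves": [[[0,0,0],[-0.0268,0,-0.0103],20],[[0,0,0],[-0.0568,0,-0.0172],20],[[0,0,0],[-0.0852,0,-0.0199],20],[[0,0,0],[-0.1137,0,-0.0189],20],[[0,0,0],[-0.144,0,-0.0137],20]]}}

```text
t: 24.12
position: [0.4879, 0.1579, 0.1171]
ee_rot: [[0.867, 0.498, 0.0], [0.498, -0.867, 0.0], [0.0, 0.0, -1.0]]
ft_force: [0.4, 0.6, 1.6]
gripper_width: 0.0255
grip_force: 4.0
```

Request:
{"fn": "jog_arm", "kwargs": {"moves": [[[0,0,0],[-0.0273,0,0.0087],20],[[0,0,0],[-0.0533,0,0.0207],20],[[0,0,0],[-0.0791,0,0.0373],20],[[0,0,0],[-0.1009,0,0.0559],20],[[0,0,0],[-0.1201,0,0.0771],20]]}}

```text
t: 24.75
position: [0.4567, 0.14, 0.0934]
ee_rot: [[0.867, 0.499, -0.0], [0.499, -0.867, -0.0], [-0.0, -0.0, -1.0]]
ft_force: [-0.7, -0.6, 2.7]
gripper_width: 0.0254
grip_force: 4.0
```

Request:
{"fn": "jog_arm", "kwargs": {"moves": [[[0,0,0],[-0.0173,0,0.0254],20],[[0,0,0],[-0.0301,0,0.0509],20],[[0,0,0],[-0.0395,0,0.0779],20],[[0,0,0],[-0.0456,0,0.1081],20],[[0,0,0],[-0.0475,0,0.1366],20]]}}

```text
t: 25.38
position: [0.4446, 0.1331, 0.0522]
ee_rot: [[0.867, 0.499, -0.0], [0.499, -0.867, -0.0], [-0.0, -0.0, -1.0]]
ft_force: [-1.6, -1.0, 0.6]
gripper_width: 0.0252
grip_force: 4.0
```

Request:
{"fn": "jog_arm", "kwargs": {"moves": [[[0,0,0],[0,0,0],20],[[0,0,0],[0,0,0],20],[[0,0,0],[0,0,0.003],20],[[0,0,0],[0,0,0.005],20],[[0,0,0],[0,0,0.005],20]]}}

```text
t: 26.0
position: [0.4448, 0.1332, 0.0515]
ee_rot: [[0.867, 0.498, 0.0], [0.498, -0.867, 0.0], [0.0, 0.0, -1.0]]
ft_force: [-1.7, -0.6, 0.5]
gripper_width: 0.0255
grip_force: 4.0
```

Request:
{"fn": "jog_arm", "kwargs": {"moves": [[[0,0,0],[0,0,0.003],20],[[0,0,0],[0,0,0.006],20],[[0,0,0],[0,0,0.009],20],[[0,0,0],[0,0,0.011],20],[[0,0,0],[0,0,0.011],20]]}}

```text
t: 26.62
position: [0.445, 0.1332, 0.0483]
ee_rot: [[0.867, 0.499, 0.0], [0.499, -0.867, 0.0], [0.0, 0.0, -1.0]]
ft_force: [-2.8, -1.0, 4.4]
gripper_width: 0.025
grip_force: 4.0
```

The force has risen to 4.4 N, so it is at the stop. I'll release, rise and look.

Request:
{"fn": "jog_arm", "kwargs": {"moves": [[[0,0,0],[0,0,0],45],[[0,0,0],[0,0,0],45],[[0,0,0],[0,0,0],50],[[0,0,0],[0,0,-0.02],50],[[0,0,0],[0,0,-0.1],50]]}}

```text
t: 27.25
position: [0.4442, 0.133, 0.078]
ee_rot: [[0.867, 0.499, -0.002], [0.499, -0.867, -0.0], [-0.002, -0.001, -1.0]]
ft_force: [0.2, -0.3, 0.1]
gripper_width: 0.0505
grip_force: 0.0
```

Request:
{"fn": "jog_arm", "kwargs": {"moves": [[[0,0,0],[0,0,-0.2],50],[[0,0,0],[-0.1,0,-0.3],50],[[0,0,0],[-0.25,0,-0.3],50],[[0,0,0],[-0.4,0,-0.3],50],[[0,0,0],[-0.4,0,-0.3],50]]}}

```text
t: 27.88
position: [0.3396, 0.0727, 0.1689]
ee_rot: [[0.867, 0.498, 0.002], [0.498, -0.867, 0.0], [0.002, 0.001, -1.0]]
ft_force: [2.1, -0.8, -0.2]
gripper_width: 0.0502
grip_force: 0.0
```

```bash
python3 - <<'E'
from h import *
st=status.observe();print(st['t'],st['position'],st['ft_force'])
s,d=cams.camera('side');t,dt=cams.camera('top')
cv2.imwrite('pics/c8.png',np.clip(np.hstack([crop(s[:,:,::-1],326,270,80,4),crop(t[:,:,::-1],230,275,80,4)])*1.5,0,255).astype(np.uint8))
o=np.array([.4755,.1508,.0]);R=st['ee_rot'];R=np.diag([1,1,1])@np.array([[.867,.498,0],[.498,-.867,0],[0,0,-1]])
for n,im,dd in(('side',s,d),('top',t,dt)):
    P=cloud(n,dd);hsv=cv2.cvtColor(im,cv2.COLOR_RGB2HSV)
    W=(np.hypot(P[...,0]-.48,P[...,1]-.155)<.08)&(P[...,2]<.19)&(dd>0)
    Rd=((hsv[...,0]<6)|(hsv[...,0]>174))&(hsv[...,1]>120)&W
    L=(P[Rd]-o)@R*1000;L[:,2]*=-1
    for x in range(-50,40,10):
        q=L[(L[:,0]>x)&(L[:,0]<=x+10)]
        if len(q)>2:print(n,x,len(q),'y',np.median(q[:,1]).round(1),'z',np.median(q[:,2]).round(1))
    Y=(abs(hsv[...,0].astype(int)-26)<7)&(hsv[...,1]>100)&W&(P[...,2]>.085)
    q=(P[Y]-o)@R*1000
    if len(q):print(n,'top',len(q),np.percentile(q[:,0],[2,98]),np.percentile(q[:,1],[2,98]),np.median(q[:,2]))
E
```

```text
27.875 [0.33959137 0.07265387 0.16885284] [ 2.05030653 -0.78692811 -0.20852588]
side -40 46 y -6.3 z 104.9
side -30 31 y -4.6 z 102.9
side -20 25 y -4.6 z 102.5
side -10 20 y -4.9 z 103.6
side 0 20 y -4.6 z 104.2
side 10 25 y -4.4 z 102.9
side 20 30 y -4.3 z 105.1
side top 347 [-16.66114295  36.79439086] [-27.0233217   20.87590901] -93.75408542571317
top -50 10 y -1.7 z 103.6
top -40 75 y 1.3 z 104.6
top -30 42 y 1.2 z 103.4
top -20 35 y 1.4 z 102.8
top -10 31 y 2.3 z 103.1
top 0 31 y 2.0 z 103.1
top 10 32 y 1.8 z 103.2
top 20 34 y 0.8 z 103.3
top top 556 [-18.71680309  34.76501641] [-23.75264833  25.25329481] -93.1092596641599
```

View pics/c8.png

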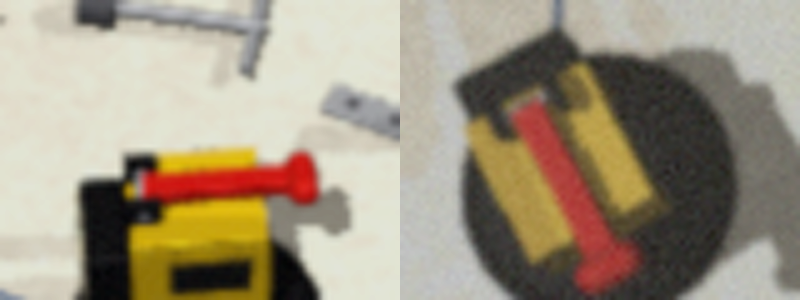

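The handle lies flat: its top is at 103 mm along its whole length in the top view, and the light is upright on the foot. The gripper is clear, so I'm handing in.

```bash
python3 -c "
from bench import job
print(job.hand_in())"
```

```text
the job is handed in; nothing more can be done
None
```

The light is snapped home on the ball with its handle folded flat and the gripper clear; I handed the job in just after 28 s on the robot clock, and no verdict was returned.

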